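# Set the belt sander's speed selector and start it

## Robot

A 6-joint arm with a two-finger parallel gripper is mounted at the origin on the work surface. World frame = base frame: x ahead of the robot, y to its left, z up, the work surface at z = 0. Lengths are in m, angles in rad, forces in N, time in s.
With the tool pointing down it reaches from about 0.375 to 0.925 m from the base axis. Payload 5.7 kg.
Tool frame: the origin (TCP) lies midway between the tips of the shut fingers; the grasp point (between the pads) lies robot.grip_depth behind it (robot.grip_depth is the distance from the TCP to the grasp point, in m); y points along the fingers, z is the direction in which the jaws open and shut, and the axes are right-handed (so a half turn about y gives the same grasp; the last joint's range is limited). The gripper opens to 88 mm and grips with 3 to 60 N. Pads are 20 mm wide; open, the fingers measure 115 mm over their backs; the gripper's body (75 mm by 178 mm) begins 61 mm behind the grasp point.
Start: joints at [1.02, 0.359, 1.51, -0, 1.272, -0.115], TCP at [0.253, 0.544, 0.202] pointing down, gripper open.
Joint ranges: [-2.97, 2.97], [-1.01, 2.36], [0.21, 2.38], [-0.96, 4.11], [0.2, 2.71], [-2.98, 2.98]. Speed limits (rad/s): [2.39, 2.39, 3.14, 3.14, 3.14, 3.14].

## Interface

Orientations are given as [roll, pitch, yaw] about the fixed x, y, z axes, in that order (R = Rz(yaw) Ry(pitch) Rx(roll)).
In Python, from workcell import robot gives the robot as it stands. Calls block until the motion is done:
- robot.movep(position, orientation): joint-space move of the TCP to a pose.
- robot.move_l(position, frame=None, rate=0.15, contact_N=None): straight line of the TCP; frame=None keeps the orientation; rate is the mean speed in m/s. With contact_N (N) it stops when the force on the tool has changed by that much, and returns True; else False.
- robot.goto_joints(angles): joint-space move.
- robot.command_gripper(opening, effort=None): finger opening in m; effort is the grip in N (None keeps the last); returns when the fingers have stopped.
- robot.sleep(seconds).
- robot.ik(position, orientation): joint angles nearest the present ones, or None.
- robot.get_obs(): the state.
- robot.camera(name): name is "scene" or "top" or "wrist"; returns the picture (400x640x3 uint8, blue, green, red); there is no depth.
- robot.camera_info(name): a dict with "camera_matrix" (3x3 intrinsics, pixels), "world_from_camera" (4x4, takes a point from camera to world coordinates). Camera axes: x right, y up, looking along -z (the intrinsics and any distortion apply to the point x, -y, -z); pixel columns grow to the right and rows downward; lengths in m; the calibration is good to about 2 mm. A picture is of the moment at which its call begins: read the wrist's pose just before it. camera_info takes no time and is no camera call; for the wrist camera it gives the pose at the moment of the call.
A pose or a line that the arm cannot do raises robot.Unreachable and nothing moves.
- robot.finish_job(): hands the job in, once; it reports no verdict.
Trained networks look in the newest picture that a camera, given by its name, has taken for a name from the list of things; names that differ only in an ending like _2 or _b are one class to them, and where a whole thing is asked for, a point or a joint stands for the part that bears it (a point fixed in the world has none). Each returns a list of dicts, best first, with "confidence" (0 to 1); they miss things now and then, are a little off and sometimes report something else, mostly with a low value. They report only what shows in the picture. A call takes as long as a camera call.
- robot.trace(name, camera): "pixels" (400x640 bool, what is visible of it) and "bbox" ([centre column, centre row, width, height] in pixels, round what is visible of it).
- robot.spot_point(name, camera): "uv" ([column, row] in pixels: a listed point, or the origin of a listed thing).
The state is a dict: "time": time; "qpos": joint angles; "dq": joint speeds; "joint_efforts": joint torques, N m; "position": TCP position; "eef_rot": TCP orientation; "wrist_force": force on the tool from outside, world axes, zero at the start; "ft_torque": the same for the moment, N m; "gripper_width": finger opening in m.
Only numpy, scipy, OpenCV 4.12 (cv2) and the standard library are available. Lean on these libraries where they do the work, as an engineer would, in place of code of your own. Each camera call takes 0.05 s, during which the arm holds its last target.

## Task

Get the belt sander going at speed six: with a fingertip, push the selector handle round clockwise, click by click, until it rests at the sixth mark of its dial (counting from the shortest mark as one), then press the small start button fully down and let it spring back. Do not press the wide mushroom stop button, do not grip the selector or push hard on it, do not press start before the speed is set, and leave the things lying about where they are.

Things in the scene. Friction and masses are not known exactly. Their poses are not given: they have to be found in the camera images.
- console: Blue control console fixed on the table, 200 (x) by 340 (y) by 75 mm high. Origin: centre of its underside; z up. On its flat top: the selector at y = -65 mm, start and stop buttons at about x = -45 and +45 mm, y = +65 mm (which is which varies), and two loose things (tin, wedge).
- dial_centre (a point): On the selector's vertical turning axis, level with the console's top; axes as the console's. A bare metal disc (radius 72 mm) on the face bears 8 black marks, 30 degrees apart, beginning 54 mm from the axis, each longer than the last (mark 1: 5 mm, mark 8: 15 mm). Mark 1 lies 105 degrees counter-clockwise (from above) of the console's +x, the others follow clockwise; mark 6 at -45 degrees.
- selector (a joint): Selector angle, rad, growing clockwise seen from above: 0 at mark 1, 0.524 per mark, 2.618 at mark 6; stops 0.1 beyond marks 1 and 8. A spring detent holds it at each mark: leaving one takes about 0.2 N m (5 to 7 N at 38 mm from the axis); past half-way it snaps on to the next by itself, no further. Starts at one of marks 1 to 4.
- selector_tip (a point): Top of the handle's outer end, 50 mm from the axis, 36 mm above the console's top; x points outwards along the handle. The handle is a black bar 12 mm wide, from 16 mm behind the axis to 50 mm in front, 8 to 36 mm above the console's top, with a white line on its pointing half, over a hub of radius 17 mm, 12 mm high.
- start_top (a point): Centre of the top of the start button: flat black button of radius 13 mm in a grey collar of radius 21 mm, top 22 mm above the console's top. z up.
- start (a joint): Travel of the start button, m: 0 released, 0.006 fully down (about 5 N; spring return).
- stop_top (a point): Centre of the top of the stop button: black mushroom head of radius 22 mm, 33 mm above the console's top, on a grey collar of radius 21 mm. Not to be pressed. z up.
- stop (a joint): Travel of the stop button, m: 0 released, 0.006 fully down; about 5 N, spring return.
- tin: Loose round metal tin, 46 mm across, 26 mm high, on the console top beyond the buttons. Origin at its underside.
- wedge: Loose wooden block 30 by 30 by 20 mm, on the console top near its front edge between selector and buttons. Origin at its underside.
- offcut: Loose wood offcut 140 by 45 by 35 mm, on the table right of the console. Origin at its underside.
- glue: Loose plastic glue bottle, 56 mm across, 150 mm high, behind the console. Origin at its underside.
- driver: Loose screwdriver lying in front of the console.
- sandblock: Loose cork sanding block 65 by 110 by 40 mm, behind the console. Origin at its underside.
- tape: Loose roll of paper tape, 90 mm across, 25 mm high, left of the console. Origin at its underside.

How it is judged:
On the way, in this order (a step that is already met when the one before it is completed fails the run):
1. the selector rests at mark 6, start not pressed (value of joint selector between 2.498 and 2.738 rad and value of joint start below 0.002 m and velocity of joint selector between -0.1 and 0.1 rad/s), for 0.3 s.
2. start is pressed fully down (value of joint selector between 2.498 and 2.738 rad and value of joint start above 0.0045 m), for 0.02 s.
At the end, for the whole second after the job is handed in: The selector rests within 0.12 rad of mark 6 (2.618 rad), start has been pressed to at least 4.5 mm of its 6 mm and both buttons are out again, and every loose thing is within 30 mm of where it began (value of joint selector between 2.498 and 2.738 rad and value of joint each of start, stop below 0.0015 m and distance of each of tin, wedge, offcut, glue, driver, sandblock, tape from where it was at the start of the episode below 0.03 m); the robot touches nothing.
It fails at once if start was pressed while the selector was not at mark 6 (not (value of joint selector between 2.498 and 2.738 rad) and value of joint start above 0.003 m).
It fails at once if the stop button was pressed (value of joint stop above 0.003 m).
It fails at once if the selector was gripped or pushed hard (over 30 N) (contact force between the fingers and selector_c1 above 30 N).
It fails at once if a loose thing was shifted over 30 mm, lifted or carried (distance of any of tin, wedge, offcut, glue, driver, sandblock, tape from where it was at the start of the episode above 0.03 m).
It also fails if it takes over 64 s, if anything falls off the work surface, if the arm or the gripper's body presses on something with over 40 N, if the wrist force passes 120 N, or if a joint passes its speed limit or range.

## Working session

There is one attempt and no reset: what is moved stays moved. The work goes in short steps, each a Python script; the robot and the scene stay as the last script left them, time stands still between calls to the robot, and variables do not carry over. Pictures are saved under pics/ and viewed, and the job is handed in when it is done.

```bash
mkdir -p pics; ls; python3 - <<'E'
from workcell import robot
import cv2,numpy as np
for c in ["scene","top","wrist"]:
    im=robot.camera(c); cv2.imwrite(f"pics/a_{c}.png",im)
    i=robot.camera_info(c); print(c,{k:np.round(v,4).tolist() if not isinstance(v,str) else v for k,v in i.items()})
    for n in ["dial_centre","selector_tip","start_top","stop_top","console","tin","wedge"]:
        print(n,[(np.round(d["uv"],1).tolist(),round(d["confidence"],2)) for d in robot.spot_point(n,c)][:3])
o=robot.get_obs();print(o, robot.grip_depth)
E
```

```text
pics
scene {'camera_matrix': [[470.8054, 0.0, 321.701], [0.0, 470.8054, 197.7822], [0.0, 0.0, 1.0]], 'world_from_camera': [[-0.4269, -0.5406, 0.7249, 1.3976], [0.9041, -0.2708, 0.3305, 0.4231], [0.0176, 0.7965, 0.6043, 0.7916], [0.0, 0.0, 0.0, 1.0]]}
dial_centre [([289.1, 190.7], 0.88), ([296.7, 191.6], 0.56)]
selector_tip [([278.0, 261.8], 0.53), ([293.3, 191.9], 0.43)]
start_top [([360.6, 269.0], 0.44), ([340.6, 201.0], 0.39)]
stop_top [([343.8, 173.4], 0.61)]
console [([315.7, 219.7], 0.64)]
tin [([366.6, 197.6], 0.56)]
wedge [([323.3, 176.5], 0.54)]
top {'camera_matrix': [[451.355, 0.0, 319.1806], [0.0, 451.355, 197.7999], [0.0, 0.0, 1.0]], 'world_from_camera': [[0.0206, 0.9988, -0.0452, 0.5222], [-0.9997, 0.02, -0.0139, 0.0427], [-0.0129, 0.0455, 0.9989, 0.9818], [0.0, 0.0, 0.0, 1.0]]}
dial_centre [([369.9, 207.9], 0.94)]
selector_tip [([356.5, 184.7], 0.54), ([301.4, 201.0], 0.29)]
start_top [([302.0, 200.8], 0.65)]
stop_top [([313.1, 249.6], 0.58)]
console [([337.0, 216.7], 0.69)]
tin [([278.7, 233.2], 0.97)]
wedge [([347.3, 253.9], 0.81), ([344.5, 128.2], 0.22)]
wrist {'camer
[... 288 characters left out ...]
[]
console []
tin []
wedge []
{'time': 1.2, 'qpos': array([ 1.01988137e+00,  3.58766951e-01,  1.51037442e+00,  1.50616192e-05,
        1.27249497e+00, -1.15090805e-01]), 'dq': array([-0.00023941,  0.00155453,  0.00128408, -0.00111692,  0.00042443,
       -0.00159556]), 'joint_efforts': array([ 2.04174736e-03, -5.15350163e+01, -2.71129400e+01,  6.75209379e-02,
        2.45810975e-02, -2.19789916e-05]), 'position': array([0.25328453, 0.54390404, 0.20235223]), 'eef_rot': array([-1.57083807e+00,  1.93176381e-05, -4.35828582e-01]), 'wrist_force': array([-0.17777296,  0.23728324, -0.17714767]), 'ft_torque': array([ 0.0592554 , -0.01686016, -0.01140527]), 'gripper_width': 0.0874819308264627} 0.0187
```

View images.

View pics/a_top.png

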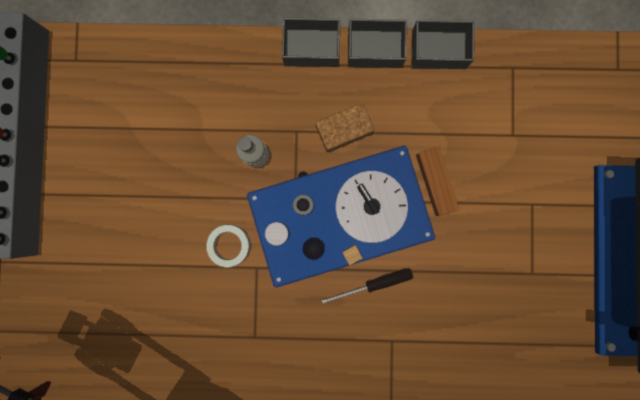

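View pics/a_scene.png

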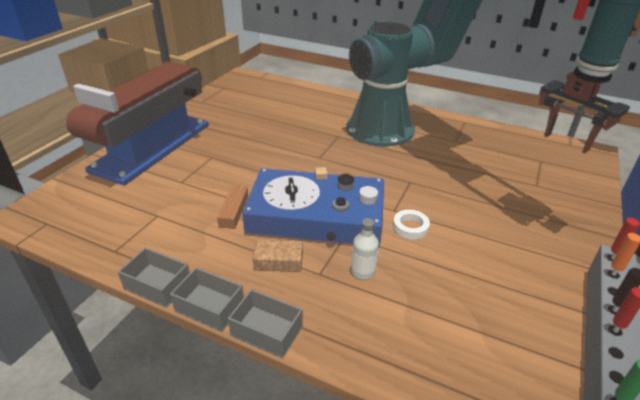

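```bash
cat > h.py <<'E'
import numpy as np, cv2
def pix2plane(info,uv,z):
    K=np.array(info["camera_matrix"]);T=np.array(info["world_from_camera"])
    r=np.linalg.inv(K)@np.array([uv[0],uv[1],1.0]); d=T[:3,:3]@np.array([r[0],-r[1],-r[2]]); o=T[:3,3]
    return o+d*(z-o[2])/d[2]
def proj(info,p):
    K=np.array(info["camera_matrix"]);T=np.array(info["world_from_camera"])
    c=T[:3,:3].T@(np.asarray(p,float)-T[:3,3]); q=K@np.array([c[0],-c[1],-c[2]]); return q[:2]/q[2]
E
python3 - <<'E'
import cv2
im=cv2.imread("pics/a_top.png")[120:320,240:450]
cv2.imwrite("pics/a_topz.png",cv2.resize(im,None,fx=2.9,fy=2.9,interpolation=cv2.INTER_CUBIC))
from workcell import robot
from h import *
i=robot.camera_info("top")
for n,uv,z in [("dial",(369.9,207.9),.075),("tip",(356.5,184.7),.111),("b1",(302,200.8),.097),("b2",(313.1,249.6),.108),("cons",(337,216.7),0),("tin",(278.7,233.2),.075),("wedge",(347.3,253.9),.075)]:
    print(n,pix2plane(i,uv,z).round(4))
i=robot.camera_info("scene")
for n,uv,z in [("dial",(289,190.7),.075),("tip",(278,261.8),.111),("tip2",(293.3,191.9),.111),("b1",(340.6,201),.097),("b2",(343.8,173.4),.108),("cons",(315.7,219.7),0)]:
    print(n,pix2plane(i,uv,z).round(4))
E
```

```text
dial [ 0.545  -0.0469  0.075 ]
tip [ 0.5884 -0.0168  0.111 ]
b1 [0.5557 0.0885 0.097 ]
b2 [0.4616 0.0645 0.108 ]
cons [0.5263 0.0167 0.    ]
tin [0.4905 0.135  0.075 ]
wedge [ 0.4522 -0.0032  0.075 ]
dial [ 0.5485 -0.0566  0.075 ]
tip [0.8147 0.0633 0.111 ]
tip2 [ 0.5908 -0.0208  0.111 ]
b1 [0.5556 0.0897 0.097 ]
b2 [0.4579 0.0559 0.108 ]
cons [0.5411 0.0167 0.    ]
```

View pics/a_topz.png

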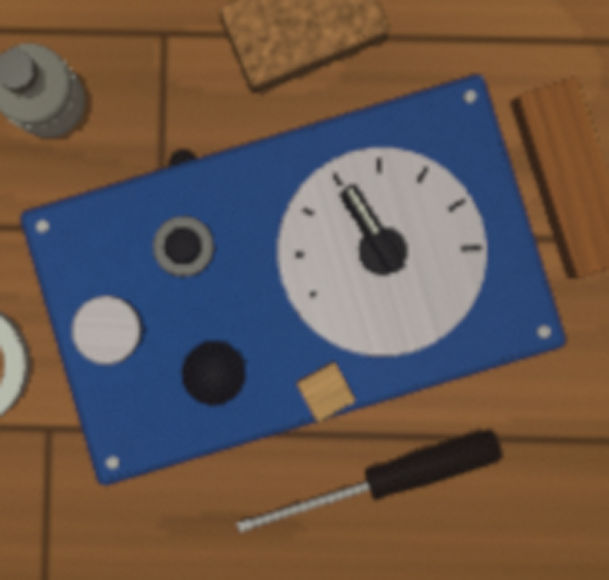

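```bash
python3 - <<'E'
from workcell import robot
from h import *
im=robot.camera("top"); i=robot.camera_info("top")
hsv=cv2.cvtColor(im,cv2.COLOR_BGR2HSV); b,g,r=[im[...,k].astype(int) for k in range(3)]
# bare disc: bright low-sat
m=((hsv[...,1]<50)&(hsv[...,2]>110)).astype(np.uint8)
n,l,s,c=cv2.connectedComponentsWithStats(m)
for k in range(1,n):
    if s[k,4]>300: print(s[k],c[k],cv2.minEnclosingCircle(np.argwhere(l==k)[:,::-1].astype(np.float32)))
# blue top
d=robot.trace("console","top"); print([(x["confidence"],x["bbox"]) for x in d])
m=((b>r+40)&(b>g+15)).astype(np.uint8); 
n,l,s,c=cv2.connectedComponentsWithStats(m)
for k in range(1,n):
    if s[k,4]>3000 : 
        pts=np.argwhere(l==k)[:,::-1].astype(np.float32); R=cv2.minAreaRect(pts);print(s[k],R); 
        bp=cv2.boxPoints(R); W=np.array([pix2plane(i,p,.075) for p in bp]);print(W.round(4), np.linalg.norm(W[0]-W[1]),np.linalg.norm(W[1]-W[2]),W.mean(0))
for n in ["start","stop"]:
    for dd in robot.trace(n,"top")[:2]: print(n,dd["confidence"],dd["bbox"])
E
```

```text
[ 360    0   66   27 1158] [392.78324698   9.79965458] ((392.5, 9.5), 32.59611129760742)
[ 336  171   72   72 3723] [371.44157937 206.87429492] ((371.26666259765625, 206.26666259765625), 36.07145309448242)
[265 222  23  24 432] [276.00462963 233.36342593] ((276.0789489746094, 233.3947296142578), 11.763294219970703)
[207 225  42  42 772] [227.35233161 245.55181347] ((227.2784881591797, 245.7088623046875), 21.24038314819336)
[(0.56, [340.6, 217.1, 189.7, 138.3])]
[  248   147   186   140 10537] ((340.084228515625, 215.7148895263672), (97.97114562988281, 167.24978637695312), 73.10134887695312)
[[ 0.5697  0.2033  0.075 ]
 [ 0.6743 -0.1173  0.075 ]
 [ 0.487  -0.1763  0.075 ]
 [ 0.3835  0.1411  0.075 ]] 0.3373151305629633 0.19636118510235945 [0.52861219 0.01270391 0.075     ]
[ 597  166   40  189 3516] ((616.125732421875, 260.00408935546875), (188.39312744140625, 37.71359634399414), 89.37384796142578)
[[ 0.638  -0.498   0.075 ]
 [ 0.6403 -0.5728  0.075 ]
 [ 0.269  -0.5728  0.075 ]
 [ 0.2664 -0.4994  0.075 ]] 0.0748471406989473 0.37135277494688973 [ 0.45341838 -0.53572663  0.075     ]
stop 0.62 [313.6, 248.7, 19.9, 25.8]
stop 0.44 [252.8, 153.5, 36.3, 29.6]
```

The top view shows the dial centre at about (371,206) px. The handle points at the 4th mark (tip at about (357,185)). Start is the small black button in the grey collar at (302,201), and stop is the mushroom at (313,249). Console yaw comes out at about 18°. I'll refine these with the wrist camera from above.

```bash
cat >> h.py <<'E'
C=np.array([0.548,-0.0495]); YAW=np.radians(18.1)
E
python3 - <<'E'
from workcell import robot
from h import *
i=robot.camera_info("top"); print(pix2plane(i,(371.35,206.6),.075))
robot.command_gripper(0.0,10)
y=np.radians(33)
u=np.array([np.cos(y),np.sin(y)]);n=np.array([-u[1],u[0]])
p=C+0.0*u+0.04*n
robot.movep([p[0],p[1],0.27],[-np.pi/2,0,y])
robot.sleep(.3)
im=robot.camera("wrist"); cv2.imwrite("pics/w1.png",im); i=robot.camera_info("wrist")
for nme,z in [("dial_centre",.075),("selector_tip",.111),("start_top",.097),("stop_top",.108)]:
    print(nme,[(np.round(d["uv"],1).tolist(),round(d["confidence"],2),pix2plane(i,d["uv"],z).round(4)[:2]) for d in robot.spot_point(nme,"wrist")][:3])
o=robot.get_obs();print(o["time"],o["position"],o["eef_rot"],o["qpos"].round(2),o["wrist_force"],o["gripper_width"])
E
```

```text
[ 0.54768604 -0.04977626  0.075     ]
dial_centre [([282.8, 177.9], 0.82, array([ 0.5474, -0.052 ]))]
selector_tip [([283.6, 230.8], 0.67, array([ 0.5924, -0.0189]))]
start_top [([380.5, 239.5], 0.82, array([0.5429, 0.0867]))]
stop_top [([404.3, 179.6], 0.73, array([0.4684, 0.0631]))]
5.5333 [ 0.52621608 -0.01588906  0.26999223] [-1.57075762e+00  9.87714376e-07  5.75986067e-01] [-0.16  0.2   1.57  0.    1.38 -2.31] [ 0.54489546 -0.06856469 -0.16211713] 0.0005731410519512213
```

View pics/w1.png

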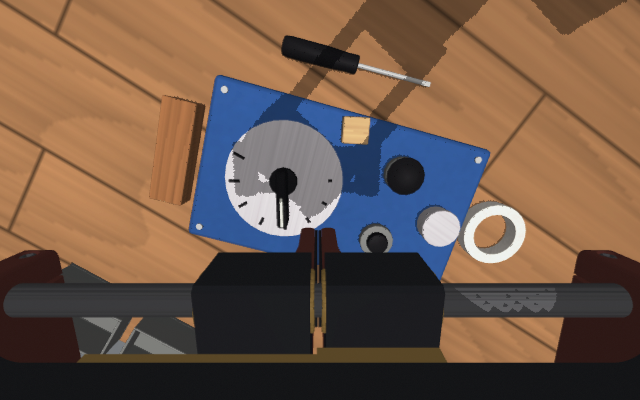

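Handle is at mark 4 (console angle about 17°), so two clockwise clicks. I'll lower the shut fingers on the counter-clockwise side and feel for the bar.

```bash
sed -i 's/^C=.*/C=np.array([0.5477,-0.0503]); YAW=np.radians(18.1)/' h.py; cat >> h.py <<'E'
def pose(adeg,off,r=0.038):
    y=YAW+np.radians(adeg); u=np.array([np.cos(y),np.sin(y)]); n=np.array([-u[1],u[0]])
    return C+r*u+off*n, y
E
python3 - <<'E'
from workcell import robot
from h import *
p,y=pose(15,0.038)
robot.movep([*p,0.15],[-np.pi/2,0,y])
robot.move_l([*p,0.092],rate=0.08)
robot.sleep(.2)
o=robot.get_obs();f0=o["wrist_force"];print(o["time"],o["position"],f0)
im=robot.camera("scene");cv2.imwrite("pics/s2.png",cv2.resize(im[130:270,200:420],None,fx=3.5,fy=3.5))
q,y=pose(15,0.010)
hit=robot.move_l([*q,0.092],rate=0.015,contact_N=2)
o=robot.get_obs();n=np.array([-np.sin(y),np.cos(y)])
print(hit,o["time"],o["position"],o["wrist_force"]-f0,"off",(o["position"][:2]-C)@n)
E
```

```text
7.175 [0.55922708 0.00223177 0.09253717] [-0.70125168  0.04791376  0.19370768]
False 9.2417 [ 0.57402313 -0.02109746  0.09199617] [ 0.76310533 -0.2575334   0.59279546] off 0.01008839825265293
```

View pics/s2.png

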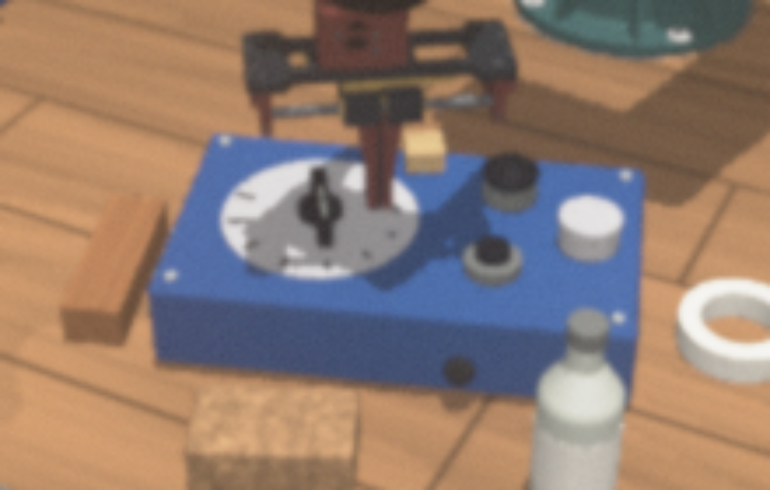

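```bash
python3 - <<'E'
from workcell import robot
from h import *
im=robot.camera("scene");cv2.imwrite("pics/s3.png",cv2.resize(im[130:270,200:420],None,fx=3.5,fy=3.5,interpolation=cv2.INTER_CUBIC))
im=robot.camera("top");cv2.imwrite("pics/t3.png",cv2.resize(im[130:290,260:450],None,fx=3.5,fy=3.5,interpolation=cv2.INTER_CUBIC))
im=robot.camera("wrist");cv2.imwrite("pics/w3.png",im)
print(proj(robot.camera_info("wrist"),robot.get_obs()["position"]))
E
```

```text
[316.62356739 233.47787759]
```

View pics/s3.png

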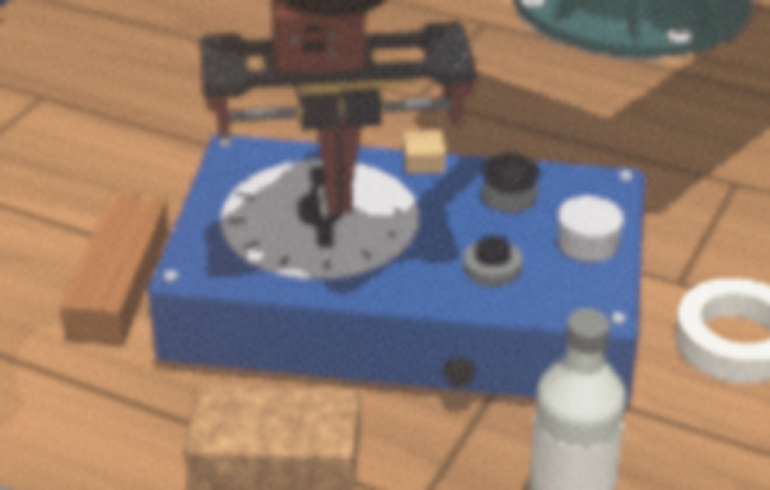

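View pics/w3.png

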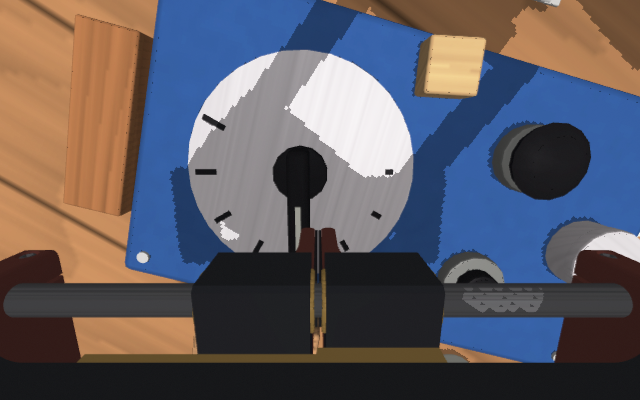

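The fingertip is beside the handle on its counter-clockwise side, at about (320,240) in the wrist view. It hasn't touched yet, so I'll push along the arc in small steps and watch the force.

```bash
cat >> h.py <<'E'
def arc(robot,a0,a1,off,step,f0,z=0.092,rate=0.025):
    for a in np.arange(a0,a1-1e-6,-step):
        p,y=pose(a,off)
        hit=robot.move_l([*p,z],[-np.pi/2,0,y],rate=rate,contact_N=18)
        o=robot.get_obs();n=np.array([-np.sin(y),np.cos(y)]);u=np.array([n[1],-n[0]])
        f=(o["wrist_force"]-f0)
        print(round(a,1),hit,round(o["time"],2),"Fn %.2f Fu %.2f Fz %.2f"%(f[:2]@n,f[:2]@u,f[2]))
        if hit: break
E
python3 - <<'E'
from workcell import robot
from h import *
f0=np.array([-0.2,0,0.2])
arc(robot,13,-3,0.010,2,f0)
robot.sleep(.2)
im=robot.camera("wrist");cv2.imwrite("pics/w4.png",im)
E
```

```text
13.0 False 9.64 Fn -1.25 Fu -0.65 Fz -0.40
11.0 False 9.89 Fn -0.90 Fu -0.07 Fz 0.43
9.0 False 10.14 Fn -0.45 Fu 0.17 Fz -0.15
7.0 False 10.39 Fn 0.40 Fu -0.15 Fz 0.32
5.0 False 10.64 Fn 0.74 Fu 1.02 Fz 1.30
3.0 False 10.89 Fn -0.54 Fu 0.09 Fz 0.00
1.0 False 11.14 Fn -0.52 Fu 0.20 Fz -0.63
-1.0 False 11.39 Fn -0.38 Fu -0.29 Fz 0.10
-3.0 False 11.64 Fn 0.11 Fu 0.09 Fz 0.30
```

View pics/w4.png

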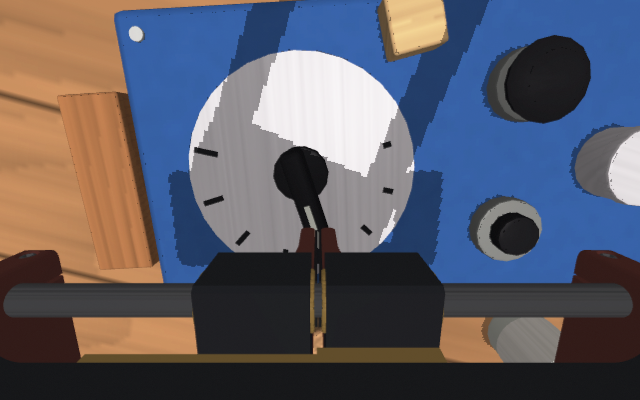

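```bash
python3 - <<'E'
from workcell import robot
from h import *
im=robot.camera("scene");cv2.imwrite("pics/s4.png",cv2.resize(im[150:230,240:370],None,fx=6,fy=6,interpolation=cv2.INTER_CUBIC))
o=robot.get_obs();P=o["position"];print(P,o["eef_rot"],o["wrist_force"])
print((proj(robot.camera_info("scene"),P)-[240,150])*6)
for nme,z in [("selector_tip",.111),("dial_centre",.075)]:
    for c in ["scene","top","wrist"]:
        if nme=="selector_tip" and c!="scene": robot.camera(c)
        i=robot.camera_info(c)
        print(nme,c,[(np.round(d["uv"],1).tolist(),round(d["confidence"],2),pix2plane(i,d["uv"],z).round(4)[:2]) for d in robot.spot_point(nme,c)][:3])
E
```

```text
[ 0.58176758 -0.03069445  0.09202942] [-1.57077599e+00 -4.08276349e-05  2.63968050e-01] [ 0.66724523  0.162626   -0.54485153]
[309.82864199 270.3867796 ]
selector_tip scene [([294.0, 193.2], 0.61, array([ 0.5947, -0.0168]))]
selector_tip top []
selector_tip wrist []
dial_centre scene [([289.3, 191.2], 0.57, array([ 0.55  , -0.0549]))]
dial_centre top [([367.7, 207.4], 0.76, array([ 0.5459, -0.0425]))]
dial_centre wrist [([299.5, 170.3], 0.84, array([ 0.5488, -0.051 ])), ([405.5, 32.7], 0.68, array([ 0.455 , -0.0113]))]
```

View pics/s4.png

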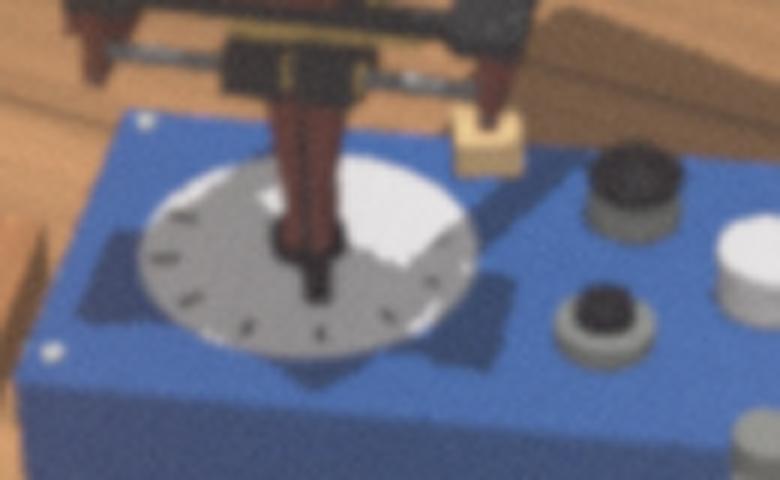

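```bash
python3 - <<'E'
from workcell import robot
from h import *
i=robot.camera_info("scene")
for z in (.0925,.1,.111): print(z,(proj(i,[.5592,.0022,z])-[200,130])*3.5)
for z in (.0925,.1,.111): print(z,(proj(i,[.5740,-.0211,z])-[200,130])*3.5)
print((proj(i,[*C,.075])-[200,130])*3.5)
im=cv2.imread("pics/w4.png")[140:270,230:420];cv2.imwrite("pics/w4z.png",cv2.resize(im,None,fx=4,fy=4,interpolation=cv2.INTER_CUBIC))
im=cv2.imread("pics/s2.png");cv2.imwrite("pics/s2z.png",cv2.resize(im[90:300,200:460],None,fx=2.5,fy=2.5,interpolation=cv2.INTER_CUBIC))
E
```

```text
0.0925 [376.69673235 222.59930911]
0.1 [376.69190731 214.09157343]
0.111 [376.68476226 201.49311175]
0.0925 [337.8812303  224.95163838]
0.1 [337.7249673  216.43090661]
0.111 [337.49356347 203.8128838 ]
[319.59274896 214.16679407]
```

View pics/w4z.png

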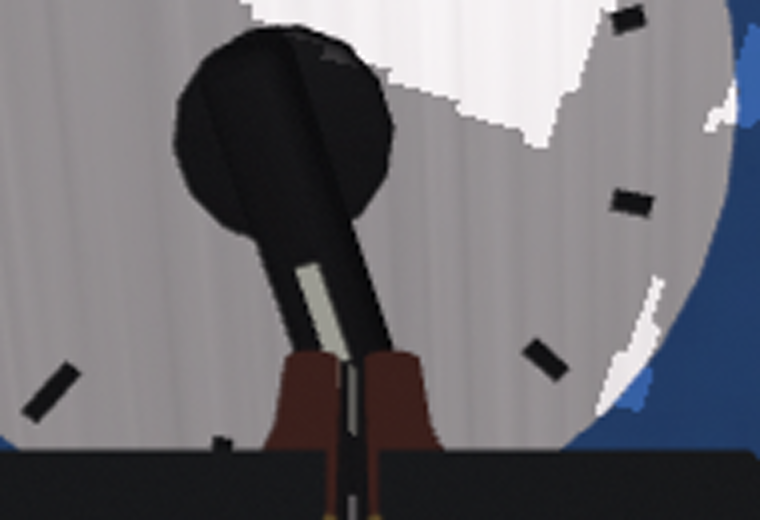

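View pics/s2z.png

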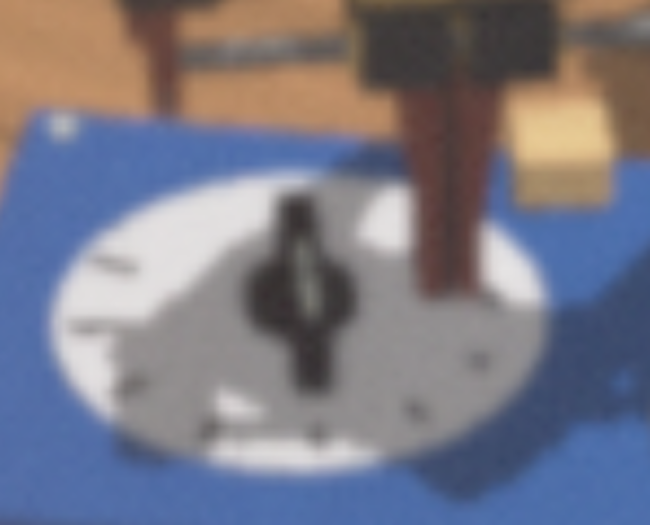

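The wrist view shows the fingers sitting over the handle, with its white line visible through the slit. The real tips are therefore about 19 mm above the reported TCP. I'll back off to free space and touch the bare disc lightly to measure the true tip height.

```bash
python3 - <<'E'
from workcell import robot
from h import *
P=robot.get_obs()["position"]
robot.move_l([P[0],P[1],0.105])
p,y=pose(15,0.036)
robot.move_l([*p,0.105],[-np.pi/2,0,y],rate=.06)
robot.move_l([*p,0.088],rate=.06)
robot.sleep(.15)
f0=robot.get_obs()["wrist_force"]
hit=robot.move_l([*p,0.05],rate=0.015,contact_N=4)
o=robot.get_obs();print(hit,o["time"],o["position"],o["wrist_force"]-f0)
im=robot.camera("scene");cv2.imwrite("pics/s5.png",cv2.resize(im[150:230,240:370],None,fx=6,fy=6,interpolation=cv2.INTER_CUBIC))
E
```

```text
True 15.8917 [0.55990955 0.00062478 0.05509623] [ 0.59616203 -0.53012127  5.46403388]
```

View pics/s5.png

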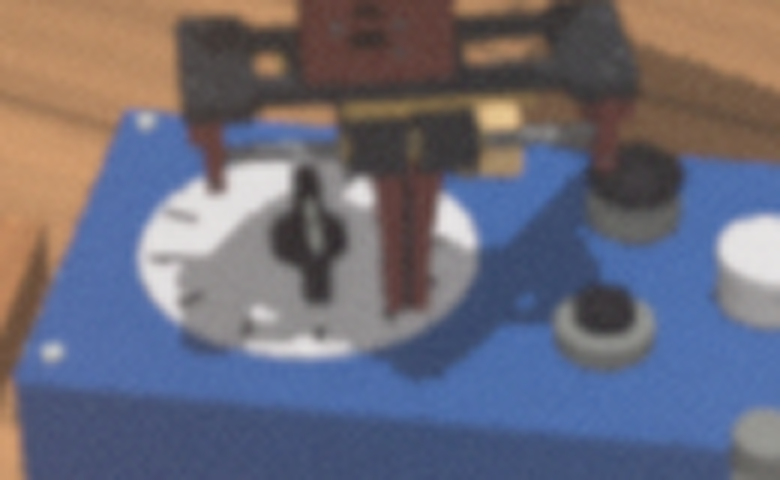

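Touch-off gives the tips at reported TCP z + 0.020 m (contact at z = 0.055 on the 0.075 disc). I'll raise to a true tip height of about 0.092 and push.

```bash
python3 - <<'E'
from workcell import robot
from h import *
p,y=pose(15,0.036)
robot.move_l([*p,0.072],rate=.06)
robot.sleep(.2)
f0=robot.get_obs()["wrist_force"]
q,y=pose(15,0.008)
hit=robot.move_l([*q,0.072],rate=0.02,contact_N=2.5)
o=robot.get_obs();n=np.array([-np.sin(y),np.cos(y)])
print(hit,o["time"],o["position"],o["wrist_force"]-f0,"off",(o["position"][:2]-C)@n)
np.save("f0.npy",f0)
E
```

```text
True 17.6083 [ 0.57153765 -0.01758824  0.07159964] [-0.58356693  0.3030986   0.11499955] off 0.014385466922166516
```

```bash
python3 - <<'E'
from workcell import robot
from h import *
f0=np.load("f0.npy")
arc(robot,13,-3,0.0144,2,f0,z=.072)
robot.sleep(.2)
im=robot.camera("wrist");cv2.imwrite("pics/w6.png",im)
E
```

```text
13.0 False 17.86 Fn 3.40 Fu 1.65 Fz -0.59
11.0 False 18.11 Fn 4.54 Fu 1.26 Fz -1.72
9.0 False 18.36 Fn 3.15 Fu 0.70 Fz -0.29
7.0 False 18.61 Fn 2.31 Fu -0.57 Fz -1.11
5.0 False 18.86 Fn 2.79 Fu 0.37 Fz -0.76
3.0 False 19.11 Fn 2.32 Fu 0.26 Fz -0.56
1.0 False 19.36 Fn 1.01 Fu -0.30 Fz 0.07
-1.0 False 19.61 Fn 1.19 Fu -0.13 Fz 0.97
-3.0 False 19.86 Fn 0.83 Fu 0.09 Fz -0.04
```

View pics/w6.png

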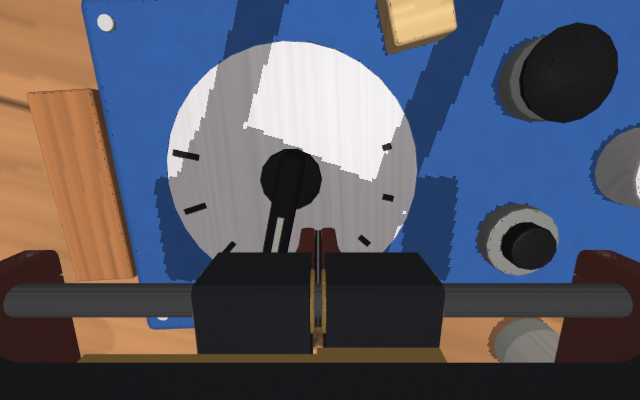

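Clicked once. The handle now points at mark 5 (at about (275,240)), ahead of the finger. Next is the second click.

```bash
python3 - <<'E'
from workcell import robot
from h import *
f0=np.load("f0.npy")
arc(robot,-6,-33,0.0144,3,f0,z=.072,rate=.03)
robot.sleep(.2)
im=robot.camera("wrist");cv2.imwrite("pics/w7.png",im)
E
```

```text
-6.0 False 20.36 Fn 0.65 Fu 0.31 Fz 0.28
-9.0 False 20.61 Fn -0.01 Fu 0.17 Fz 0.47
-12.0 False 20.86 Fn 0.05 Fu 0.29 Fz 0.24
-15.0 False 21.11 Fn 3.04 Fu 0.40 Fz 0.60
-18.0 False 21.36 Fn 4.59 Fu 0.57 Fz 0.45
-21.0 False 21.61 Fn 5.23 Fu -1.14 Fz 1.21
-24.0 False 21.86 Fn 4.10 Fu -1.94 Fz -0.06
-27.0 False 22.11 Fn 0.63 Fu -0.01 Fz -0.14
-30.0 False 22.36 Fn 0.20 Fu -0.39 Fz 0.29
-33.0 False 22.61 Fn 0.51 Fu 0.47 Fz -0.27
```

View pics/w7.png

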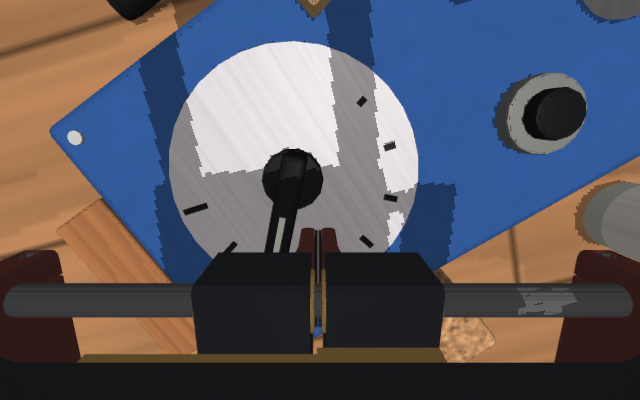

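The second click is in: only marks 7 and 8 show ahead of the handle, so it's at mark 6. Now I'll back off, lift, and check it while locating start.

```bash
python3 - <<'E'
from workcell import robot
from h import *
p,y=pose(-33,.03)
robot.move_l([*p,.072],rate=.06); robot.move_l([*p,.2],rate=.15)
robot.sleep(.2)
im=robot.camera("top");cv2.imwrite("pics/t8.png",cv2.resize(im[130:290,260:450],None,fx=3.5,fy=3.5,interpolation=cv2.INTER_CUBIC))
# view with start clear of the gripper: TCP beyond start in console +x
c,s=np.cos(YAW),np.sin(YAW)
S0=np.array([.552,.0885])+.05*np.array([c,s])
robot.movep([*S0,.2],[-np.pi/2,0,YAW]); robot.sleep(.25)
im=robot.camera("wrist");cv2.imwrite("pics/w8.png",im); i=robot.camera_info("wrist")
for nme,z in [("dial_centre",.075),("selector_tip",.111),("start_top",.097),("stop_top",.108)]:
    print(nme,[(np.round(d["uv"],1).tolist(),round(d["confidence"],2),pix2plane(i,d["uv"],z).round(4)[:2]) for d in robot.spot_point(nme,"wrist")][:3])
print(robot.get_obs()["time"])
E
```

```text
dial_centre [([176.3, 93.2], 0.78, array([ 0.5507, -0.0513])), ([372.3, 243.3], 0.21, array([0.6346, 0.1752]))]
selector_tip [([127.0, 133.7], 0.61, array([ 0.5943, -0.0688]))]
start_top [([317.9, 139.3], 0.73, array([0.5492, 0.0874]))]
stop_top [([322.7, 30.1], 0.75, array([0.4663, 0.0646]))]
25.6167
```

View pics/w8.png

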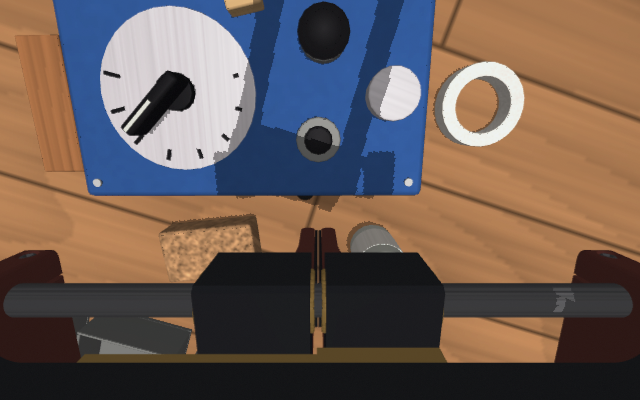

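View pics/t8.png

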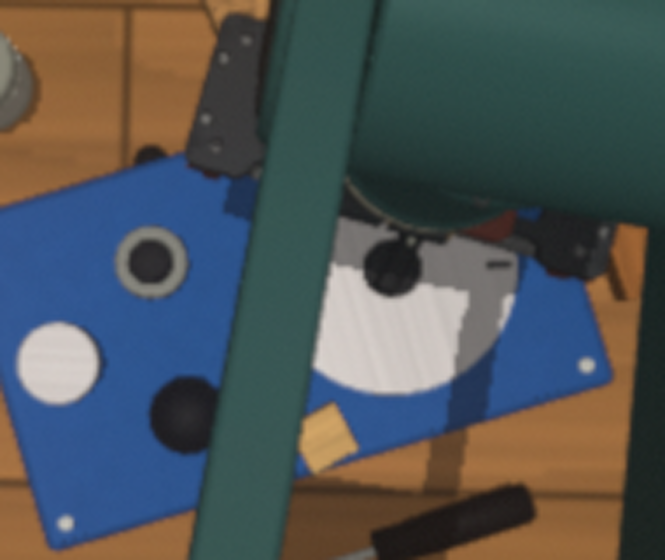

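The handle lies over mark 6: marks 7 and 8 are beyond it at (117,110) and (112,74), and mark 5 is at (168,155). Start is at (318,140), about (0.5505, 0.088). Pressing it now.

```bash
python3 - <<'E'
from workcell import robot
from h import *
S=[.5505,.0878]
robot.movep([*S,.13],[-np.pi/2,0,YAW])
robot.move_l([*S,.085],rate=.08); robot.sleep(.2)
f0=robot.get_obs()["wrist_force"]
for z in [.079,.077,.075,.073,.071,.0695,.068]:
    hit=robot.move_l([*S,z],rate=.02,contact_N=14); o=robot.get_obs(); f=o["wrist_force"]-f0
    print(z,hit,round(o["time"],2),o["position"].round(4),f.round(2))
    if hit or f[2]>10: break
robot.sleep(.15)
o=robot.get_obs();print(o["position"].round(4),(o["wrist_force"]-f0).round(2))
im=robot.camera("scene");cv2.imwrite("pics/s9.png",cv2.resize(im[150:250,250:400],None,fx=5,fy=5,interpolation=cv2.INTER_CUBIC))
E
```

```text
0.079 False 27.43 [0.5503 0.0878 0.0788] [0.64 0.23 1.36]
0.077 False 27.68 [0.5508 0.0878 0.0771] [0.87 1.21 1.93]
0.075 False 27.93 [0.5508 0.0878 0.0751] [0.53 1.44 2.89]
0.073 False 28.18 [0.5508 0.0878 0.0731] [1.19 0.59 5.18]
0.071 False 28.43 [0.5508 0.0878 0.0712] [0.56 1.27 5.26]
0.0695 False 28.68 [0.5509 0.0878 0.0709] [-3.39  0.29 15.69]
[0.5509 0.0878 0.0708] [-2.73  0.79 15.92]
```

View pics/s9.png

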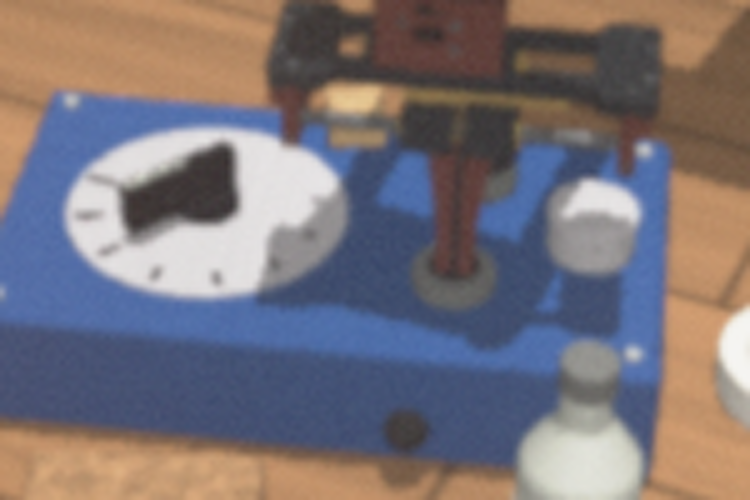

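The button bottomed: contact near z = 0.077, about 5 N over 6 mm, then a hard stop. Next I'll release, retreat and check.

```bash
python3 - <<'E'
from workcell import robot
from h import *
S=[.5505,.0878]
robot.move_l([*S,.2],rate=.12)
robot.goto_joints([1.02,0.2,1.51,0,1.3,-.5]); robot.sleep(.3)
im=robot.camera("top");cv2.imwrite("pics/t10.png",cv2.resize(im[90:310,190:470],None,fx=2.7,fy=2.7,interpolation=cv2.INTER_CUBIC))
a=cv2.imread("pics/a_top.png"); 
i=robot.camera_info("top")
y=YAW-np.pi/4; print("expected tip px",proj(i,[C[0]+.05*np.cos(y),C[1]+.05*np.sin(y),.111]))
print([(d["uv"],d["confidence"]) for d in robot.spot_point("selector_tip","top")])
d=np.abs(a.astype(int)-im).max(2); d=(d>40).astype(np.uint8); n,l,s,c=cv2.connectedComponentsWithStats(d)
print([x.tolist() for x in s[1:] if x[4]>15], robot.get_obs()["time"],robot.get_obs()["wrist_force"])
E
```

```text
expected tip px [385.62214703 183.26189916]
[([381.3, 182.4], 0.55)]
[[357, 183, 15, 18, 116], [373, 183, 15, 18, 117], [63, 310, 66, 21, 724], [120, 348, 37, 36, 429], [82, 360, 18, 9, 96], [167, 372, 46, 28, 736], [0, 381, 51, 19, 497]] 32.4917 [0.23498906 0.45620503 0.20121841]
```

View pics/t10.png

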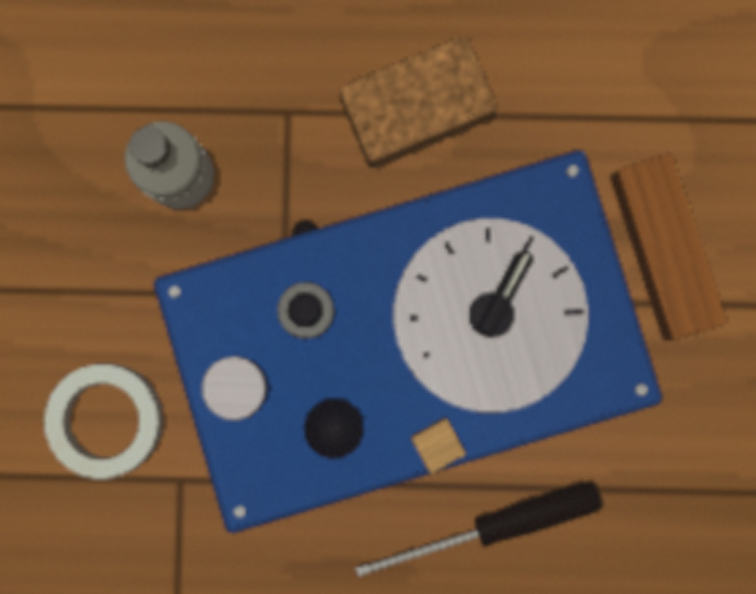

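The handle at about (525,255) lies exactly on the 6th mark, with five marks before it and two after. Compared with the first top picture, only the handle and the arm with its shadow have changed.

```bash
python3 -c "
from workcell import robot
robot.finish_job()"
```

```text
the job is handed in; nothing more can be done
```

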